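Feed one wooden foot disc to the gluing square

TASK

Press the dispenser's red plunger all the way down once, so that a single wooden disc slides out, and let the plunger come back up. Then, with the fingertips, push that disc across the board until it lies flat and wholly on the green square. Do not pick up or lift anything, and leave the other discs and everything else on the bench where they are.

Things in the scene. Friction and masses are not known exactly. Their poses are not given: they have to be found in the camera images.
- dispenser: disc dispenser fixed to the bench: white board 8 mm thick (x -130 to +145, y -190 to +190 mm) with a blue magazine at its origin and, behind it, a grey housing (x -115 to -30 mm, 60 mm wide, top 70 mm above the bench) with a red plunger on top. Origin: bench level under the magazine axis; z up; +x is the way discs come out. The disc stays out when the plunger rises; each further full press ejects another
- magazine (a point): point on the magazine axis at the board top (8 mm above the bench), where the stack stands; axes as the dispenser. The magazine is 60 x 60 mm, open on top, top 66 mm above the bench, its outlet side clear. A full press slides the bottom disc along +x over the board until its centre is about 66 mm from this axis; the stack then drops by one
- plunger_top (a point): centre of the top face of the round red plunger knob (40 mm diameter, 14 mm thick), 116 mm above the bench when up; moves down with the plunger; lies 75 mm behind (-x) the magazine's axis
- plunger (a joint): plunger travel in m: 0 up, 0.030 fully down against a stop; spring force about 4 N at the top and 9 N at the bottom (1 to 2 N more if pressed quickly); it springs back up by itself when let go
- disc_1: bottom beech disc of the stack, 44 mm diameter, 12 mm thick, about 13 g; the one that comes out. Origin: centre of its underside; lies flat, z up
- disc_2: second disc from the bottom of the stack, same size; stays in the magazine. Origin: centre of its underside
- disc_3: third disc from the bottom of the stack, same size; stays in the magazine. Origin: centre of its underside
- disc_4: top (fourth) disc from the bottom of the stack, same size; stays in the magazine. Origin: centre of its underside
- green_square: flat green square, 96 x 96 mm, under 1 mm thick and flush to slide over, on the board to one side (left or right, it changes) of where discs come out; origin: its centre at the board's top; x and y along its edges, z up; the goal: the disc must lie wholly on it
- amber_square: flat amber square, 96 x 96 mm, under 1 mm thick and flush to slide over, on the board to one side (left or right, it changes) of where discs come out; origin: its centre at the board's top; x and y along its edges, z up; not the goal; an earlier disc lies on it
- done_disc: an earlier beech disc of the same kind (44 mm diameter, 12 mm thick) lying on the amber square; origin: centre of its underside. To be left alone
- glue: yellow glue bottle with red cap, 48 mm diameter, 120 mm tall, standing on the rear left of the dispenser's board (dispenser -x, +y); origin: centre of its underside. To be left alone
- sander: cork sanding block 90 x 55 x 25 mm lying on the rear right of the dispenser's board (dispenser -x, -y); origin: centre of its underside. To be left alone
- mug: blue mug, 80 mm diameter, 90 mm tall, handle at its +y, on the bench to the robot's right; origin: centre of its underside. To be left alone
- screwdriver: orange-handled screwdriver, about 200 mm long, lying along its x on the bench to the robot's left; origin on its underside. To be left alone
- tape: yellow tape measure 65 x 65 x 34 mm on the bench to the robot's right; origin: centre of its underside. To be left alone
Not all that is in view belongs to the job. Leave any blue or pink look-alike of the disc_4 alone.

How it is judged:
On the way, in this order (a step that is already met when the one before it is completed fails the run):
1. the plunger is pressed down (more than 23 mm of its 30 mm) (value of joint plunger above 0.023 m).
2. the plunger is back up and the first disc is out on the board, clear of the magazine (value of joint plunger below 0.004 m and x of disc_1 in the frame of dispenser above 0.047 m), for 0.1 s.
At the end, for the whole second after the job is handed in: The ejected disc lies flat, at rest and wholly on the green square (its centre within 26 mm of the square's centre along each edge direction), the plunger is up (within 4 mm), and the other three discs are in the magazine (within 12 mm of its axis) (x of disc_1 in the frame of green_square between -0.026 and 0.026 m and y of disc_1 in the frame of green_square between -0.026 and 0.026 m and height (world z) of disc_1 between 0.005 and 0.011 m and angle between disc_1's own z axis and vertical below 0.1 rad and linear speed of disc_1 below 0.01 m/s and value of joint plunger below 0.004 m and horizontal distance between each of disc_2, disc_3, disc_4 and magazine below 0.012 m); the robot touches nothing.
It fails at once if the ejected disc is lifted more than about 15 mm off the board (height (world z) of disc_1 above 0.023 m).
It fails at once if a second disc is ejected, or a stacked disc is taken out (horizontal distance between any of disc_2, disc_3, disc_4 and magazine above 0.03 m or height (world z) of disc_2 above 0.04 m or height (world z) of disc_3 above 0.052 m or height (world z) of disc_4 above 0.064 m).
It fails at once if something else on the bench is moved more than 25 mm (distance of any of done_disc, glue, sander, mug, screwdriver, tape from where it was at the start of the episode above 0.025 m).
It also fails if it takes over 40 s, if anything falls off the work surface, if the arm or the gripper's body presses on something with over 40 N, if the wrist force passes 120 N, or if a joint passes its speed limit or range.

ROBOT

A 6-joint arm with a two-finger parallel gripper is mounted at the origin on the work surface. World frame = base frame: x ahead of the robot, y to its left, z up, the work surface at z = 0. Lengths are in m, angles in rad, forces in N, time in s.
With the tool pointing down it reaches from about 0.25 to 0.725 m from the base axis. Payload 9.7 kg.
Tool frame: the origin (TCP) lies on the centre line of the jaws, within the pads' length; the fingertips stand 25 mm ahead of it and the grasp point (between the pads) lies 6 mm ahead of it; z points along the fingers, y is the line along which they close (so a half turn about z gives the same grasp; the last joint's range is limited). The gripper opens to 85 mm and grips with 20 to 120 N. Pads are 22 mm wide; open, the fingers measure 114 mm over their backs; the gripper's body (76 mm by 85 mm) begins 54 mm behind the grasp point. The pads swing forward as they close: fully open they stand 13 mm farther back than shut.
Start: joints at [1.244, 0.087, 0.176, 1.66, 0, 1.571], TCP at [0.177, 0.521, 0.256] pointing down, gripper open.
Joint ranges: [-3.13, 3.13], [-0.85, 1.81], [-1.15, 1.24], [-2.2, 2.28], [-1.44, 1.52], [-3.14, 3.14]. Speed limits (rad/s): [2.22, 2.22, 2.57, 3.14, 3.14, 3.14].

INTERFACE

Orientations are given as a unit quaternion [w, x, y, z].
In Python, from station import robot gives the robot as it stands.
- The arm moves only by the tool send_rows, never from a script. Its arguments are lists of equal length, an entry for each row: "slide": the shift along the tool's x, y, z in m, a list of three; "turn": the turn about the tool's z in degrees; "fingers": the opening, from 0 (shut) to 1 (fully open). A call has exactly 10 rows; each row is the pose to reach, as a shift and turn from the pose commanded when the call began, along the tool's axes at that moment; what a row does not reach only later rows make up. A row lasts 1/10 s, in which the tool goes at most 50 mm and 8.59 degrees, less where a joint would pass 70% of its speed; a pose out of reach is approached as far as the arm can. A call with a gripper value outside its range is refused whole. The fingers move at their own pace and stop on an object; "newtons" is the grip in N (left out, the last holds). Time passes only in rows, so rows that repeat a pose let the fingers close, or fill a call up. It gives the time, the measured TCP pose, the force and the opening at its end, in the units of the state.
- robot.observe(): the state, without advancing time (a new reading comes with each control period).
- robot.capture(name): name is "side" or "top" or "wrist"; returns (picture, depth): 420x560x3 uint8, blue, green, red; 420x560 float32, m along the optical axis (not along the pixel's ray), 0 where there is no reading.
- robot.camera_model(name): a dict with "fx", "fy", "cx", "cy" (pixels), "k1" (the pictures are not rectified: a ray, as slopes to the right and down, at radius r is drawn at 1 + k1 r^2 times it, then the intrinsics apply), "rvec" (rotation vector, rad) and "tvec" (3), from world to camera coordinates, as OpenCV has them. Camera axes: x right, y down, z forward; pixel columns grow to the right and rows downward; lengths in m; the calibration is good to about 2 mm. A picture is of the moment at which its call begins: read the wrist's pose just before it. camera_model takes no time and is no camera call; for the wrist camera it gives the pose at the moment of the call.
- robot.job_done(): hands the job in, once; it reports no verdict.
Trained networks look in the newest picture that a camera, given by its name, has taken for a name from the list of things; names that differ only in an ending like _2 or _b are one class to them, and where a whole thing is asked for, a point or a joint stands for the part that bears it (a point fixed in the world has none). Each returns a list of dicts, best first, with "p" (0 to 1); they miss things now and then, are a little off and sometimes report something else, mostly with a low value. They report only what shows in the picture. A call takes as long as a camera call. They do not tell look-alikes from the thing itself.
- robot.look_for(target, camera): "location" ([x, y, z] in m, in world coordinates, good to about 4 mm: the middle of the surface that is visible of it).
The state is a dict: "t": time; "joint_pos": joint angles; "joint_velocities": joint speeds; "joint_torque": joint torques, N m; "tcp_pos": TCP position; "eef_rot": TCP orientation; "force": force on the tool from outside, world axes, zero at the start; "ft_torque": the same for the moment, N m; "finger_gap": finger opening in m.
Only numpy, scipy, OpenCV 4.12 (cv2) and the standard library are available. Lean on these libraries where they do the work, as an engineer would, in place of code of your own. Each camera call takes 0.05 s, during which the arm holds its last target. There are 200 camera calls.

## Working session

There is one attempt and no reset: what is moved stays moved. The work goes in short steps, Python scripts to look and compute and a tool call to move; the robot and the scene stay as the last step left them, time stands still between calls to the robot, and variables do not carry over. Pictures are saved under pics/ and viewed, on a budget of 10 in all, crops included, one or two more only if the job needs it, and the job is handed in when it is done.

Besides the shell and the picture viewer there is one more tool, called after "Call:" in YAML: its name, and indented under it one key for each argument. send_rows: Moves the arm, as the interface text tells. Its arguments: {"type":"object","properties":{"slide":{"type":"array"},"turn":{"type":"array"},"fingers":{"type":"array"},"newtons":{"type":"number"}},"required":["slide","turn","fingers"]}

```bash
mkdir -p pics; cat > h.py <<'E'
import numpy as np, cv2
from station import robot
def px2w(cam,u,v,depth=None,z=None):
    m=robot.camera_model(cam) if isinstance(cam,str) else cam
    x=(u-m['cx'])/m['fx'];y=(v-m['cy'])/m['fy'];a,b=x,y
    for _ in range(20):
        s=1+m['k1']*(a*a+b*b);a,b=x/s,y/s
    R=cv2.Rodrigues(np.array(m['rvec'],float))[0];t=np.array(m['tvec'],float).ravel()
    C=-R.T@t;d=R.T@np.array([a,b,1.])
    return C+d*(depth if z is None else (z-C[2])/d[2])
def w2px(cam,p):
    m=robot.camera_model(cam);R=cv2.Rodrigues(np.array(m['rvec'],float))[0]
    c=R@np.array(p)+np.array(m['tvec']).ravel();a,b=c[:2]/c[2];s=1+m['k1']*(a*a+b*b)
    return m['fx']*a*s+m['cx'],m['fy']*b*s+m['cy']
E
python3 - <<'E'
from h import *
s=robot.observe();print(s['t'],s['tcp_pos'],s['eef_rot'],s['finger_gap'])
p={}
for c in('top','side'):
    im,d=robot.capture(c);cv2.imwrite(f'pics/{c}0.png',im);np.save(f'pics/{c}0.npy',d)
    for n in('plunger_top','magazine','green_square','amber_square','done_disc','glue','sander','dispenser','disc_4'):
        r=robot.look_for(n,c);print(c,n,[(np.round(q['location'],3).tolist(),round(q['p'],2)) for q in r[:3]],[tuple(int(k) for k in w2px(c,q['location'])) for q in r[:3]])
print(robot.observe()['t'])
E
```

```text
0.0 [0.17651143 0.52068196 0.25556507] [-9.72708502e-05  1.62700258e-01  9.86675305e-01 -6.78034153e-04] 0.08537043895754876
top plunger_top [([0.445, 0.073, 0.113], 0.66)] [(243, 233)]
top magazine [([0.505, 0.068, 0.006], 0.88)] [(247, 214)]
top green_square [([0.597, 0.194, 0.011], 0.91)] [(207, 183)]
top amber_square [([0.582, -0.073, 0.012], 0.93)] [(293, 190)]
top done_disc [([0.508, 0.069, 0.006], 0.71), ([0.582, -0.059, 0.02], 0.56)] [(247, 213), (289, 190)]
top glue [([0.439, 0.202, 0.089], 0.47)] [(199, 234)]
top sander [([0.426, -0.078, 0.031], 0.68)] [(294, 241)]
top dispenser [([0.51, 0.069, 0.005], 0.97)] [(247, 212)]
top disc_4 [([0.726, 0.185, 0.011], 0.72), ([0.447, 0.073, 0.111], 0.69), ([0.514, -0.205, 0.01], 0.61)] [(211, 142), (243, 232), (336, 214)]
side plunger_top [([0.437, 0.071, 0.117], 0.64)] [(307, 209)]
side magazine [([0.573, -0.055, 0.018], 0.61)] [(275, 199)]
side green_square [([0.593, 0.196, 0.008], 0.9)] [(247, 255)]
side amber_square [([0.579, -0.072, 0.006], 0.61)] [(274, 199)]
side done_disc [([0.575, -0.056, 0.019], 0.69)] [(274, 199)]
side glue [([0.444, 0.222, 0.077], 0.76), ([0.417, -0.404, 0.057], 0.43)] [(293, 254), (339, 137)]
side sander [([0.431, -0.062, 0.034], 0.59)] [(317, 201)]
side dispenser [([0.507, 0.097, 0.006], 0.74)] [(283, 237)]
side disc_4 [([0.726, 0.184, 0.008], 0.64), ([0.314, 0.234, 0.01], 0.63), ([0.734, 0.032, 0.012], 0.58)] [(207, 244), (336, 281), (221, 210)]
1.0
```

View pics/top0.png

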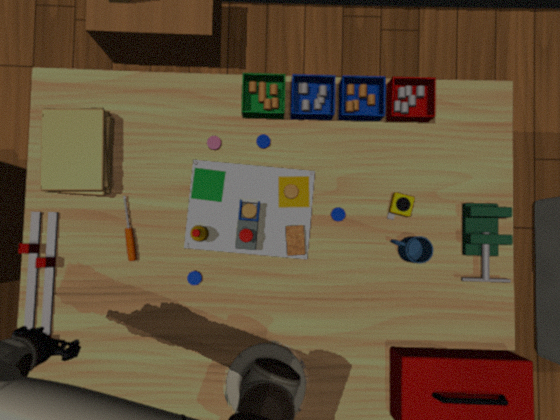

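The top view shows the board with the green square at (209,184) on the left and the amber one with its disc at (292,191) on the right. The blue magazine is at (249,210) and the red plunger at (247,235). The loose blue and pink discs at (263,141), (338,214), (195,278) and (214,143) are decoys.

```bash
python3 - <<'E'
from h import *
im=cv2.imread('pics/top0.png');hsv=cv2.cvtColor(im,cv2.COLOR_BGR2HSV)
def rect(mask,z,roi=(150,270,175,325)):
    m=np.zeros_like(mask);r=roi;m[r[0]:r[1],r[2]:r[3]]=mask[r[0]:r[1],r[2]:r[3]]
    c=max(cv2.findContours(m,0,1)[0],key=cv2.contourArea)
    P=np.array([px2w('top',*q[0],z=z)[:2] for q in c]).astype(np.float32)
    return cv2.minAreaRect(P),cv2.boxPoints(cv2.minAreaRect(P))
M=lambda lo,hi:cv2.inRange(hsv,lo,hi)
print('green',rect(M((45,90,50),(80,255,255)),.008))
print('amber',rect(M((20,150,100),(32,255,255)),.008,(170,215,270,315)))
print('red',rect(cv2.bitwise_or(M((0,150,60),(8,255,255)),M((172,150,60),(180,255,255))),.116,(220,250,235,262)))
for u,v in((194,161),(314,171),(307,258),(185,247)):print(px2w('top',u,v,z=.008).round(4))
d=np.load('pics/top0.npy')
b=M((100,90,40),(125,255,255));b[:, :230]=0;b[:,270:]=0;b[:195]=0;b[250:]=0
ys,xs=np.nonzero(b);P=np.array([px2w('top',u,v,depth=d[v,u]) for u,v in zip(xs,ys)]);P=P[P[:,2]>.058]
print('mag',len(P),cv2.minAreaRect(P[:,:2].astype(np.float32)))
cv2.imwrite('pics/c1.png',np.hstack([cv2.resize(im[150:265,175:325],None,fx=5,fy=5,interpolation=cv2.INTER_CUBIC)]))
s=cv2.imread('pics/side0.png');cv2.imwrite('pics/s1.png',s)
E
```

```text
green (((0.594515860080719, 0.19317659735679626), (0.09377042949199677, 0.09346814453601837), 84.35279846191406), array([[0.543395  , 0.1511177 ],
       [0.63640946, 0.14192016],
       [0.64563674, 0.2352355 ],
       [0.55262226, 0.24443303]], dtype=float32))
amber (((0.5799675583839417, -0.07183345407247543), (0.0902559831738472, 0.08986003696918488), 1.3836714029312134), array([[ 0.5337678 , -0.02800626],
       [ 0.53593767, -0.11784009],
       [ 0.6261673 , -0.11566065],
       [ 0.62399745, -0.02582682]], dtype=float32))
red (((0.44044774770736694, 0.06809274107217789), (0.034051645547151566, 0.036933720111846924), 1.4506113529205322), array([[0.4229599 , 0.08612267],
       [0.42389485, 0.04920078],
       [0.4579356 , 0.05006281],
       [0.45700064, 0.08698469]], dtype=float32))
[0.6664 0.2382 0.008 ]
[ 0.6454 -0.1339  0.008 ]
[ 0.3763 -0.1176  0.008 ]
[0.4006 0.2563 0.008 ]
mag 97 ((0.5135557055473328, 0.06273247301578522), (0.057215165346860886, 0.057389263063669205), 86.25486755371094)
```

View pics/c1.png

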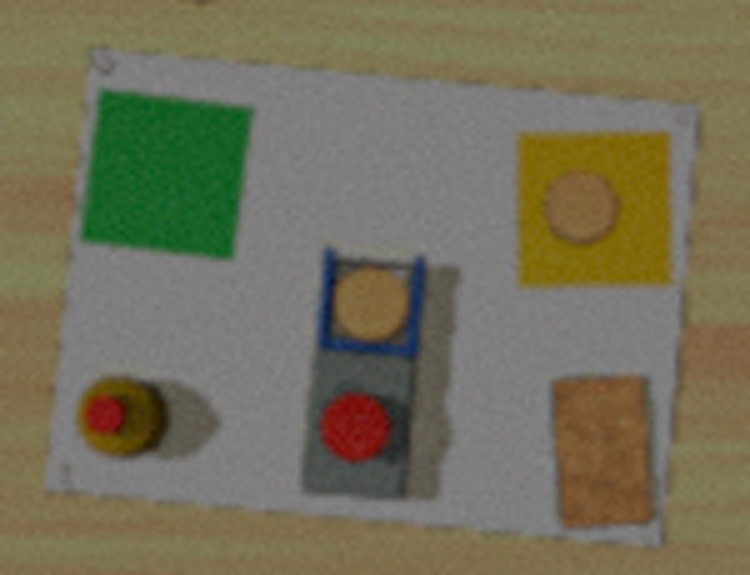

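Poses agree with each other: board yaw is about -3.6°, the magazine is at about (0.514,0.0625), and the knob is at about (0.4395,0.068). The ejected disc should be at about (0.580,0.058). The goal is at (0.5945,0.193), so the push heading is about 84°. I'm moving above the plunger now with the fingers shut.

Call:
send_rows:
  slide:
    - [-0.02,-0.017,0]
    - [-0.05,-0.044,0]
    - [-0.085,-0.074,0]
    - [-0.12,-0.105,0]
    - [-0.155,-0.135,0]
    - [-0.19,-0.166,0]
    - [-0.225,-0.197,0]
    - [-0.26,-0.227,0]
    - [-0.295,-0.258,0]
    - [-0.33,-0.288,0]
  turn: [4,11,19,27,35,43,51,59,67,77]
  fingers: [0,0,0,0,0,0,0,0,0,0]
  newtons: 20

```text
t: 2.0
tcp_pos: [0.3972, 0.1404, 0.2566]
eef_rot: [0.0, 0.735, 0.678, 0.0]
force: [0.2, 0.4, 0.1]
finger_gap: -0.0001
```

```bash
cat >> h.py <<'E'
from scipy.spatial.transform import Rotation as Ro
def to(x,y,z):
    s=robot.observe();w,a,b,c=s['eef_rot'];R=Ro.from_quat([a,b,c,w]).as_matrix()
    print('t',s['t'],'tcp',np.round(s['tcp_pos'],4),'yaw x',np.degrees(np.arctan2(R[1,0],R[0,0])).round(1),'gap',round(s['finger_gap'],4),'F',np.round(s['force'],1),'j6',round(s['joint_pos'][5],2))
    print('slide',np.round(R.T@(np.array([x,y,z])-s['tcp_pos']),4))
E
python3 -c "
from h import *
to(.4395,.068,.171)"
```

```text
t 2.0 tcp [0.3972 0.1404 0.2566] yaw x 85.4 gap -0.0001 F [0.2 0.4 0.1] j6 1.99
slide [-0.0687  0.048   0.0856]
```

Call:
send_rows:
  slide:
    - [-0.02,0.014,0.01]
    - [-0.045,0.032,0.03]
    - [-0.062,0.044,0.055]
    - [-0.067,0.047,0.075]
    - [-0.067,0.047,0.085]
    - [-0.067,0.047,0.085]
    - [-0.067,0.047,0.085]
    - [-0.067,0.047,0.085]
    - [-0.067,0.047,0.085]
    - [-0.067,0.047,0.085]
  turn: [0,0,0,0,0,0,0,0,0,0]
  fingers: [0,0,0,0,0,0,0,0,0,0]

```text
t: 3.0
tcp_pos: [0.4386, 0.0722, 0.1719]
eef_rot: [0.0, 0.733, 0.68, 0.0]
force: [0.1, 0.4, 0.4]
finger_gap: -0.0003
```

```bash
python3 - <<'E'
from h import *
to(.4395,.068,.171)
im,d=robot.capture('side');cv2.imwrite('pics/s2.png',cv2.resize(im[150:310,190:390],None,fx=4,fy=3.75))
E
```

```text
t 3.0 tcp [0.4386 0.0722 0.1719] yaw x 85.7 gap -0.0003 F [0.1 0.4 0.4] j6 1.81
slide [-0.0041  0.0012  0.0009]
```

View pics/s2.png

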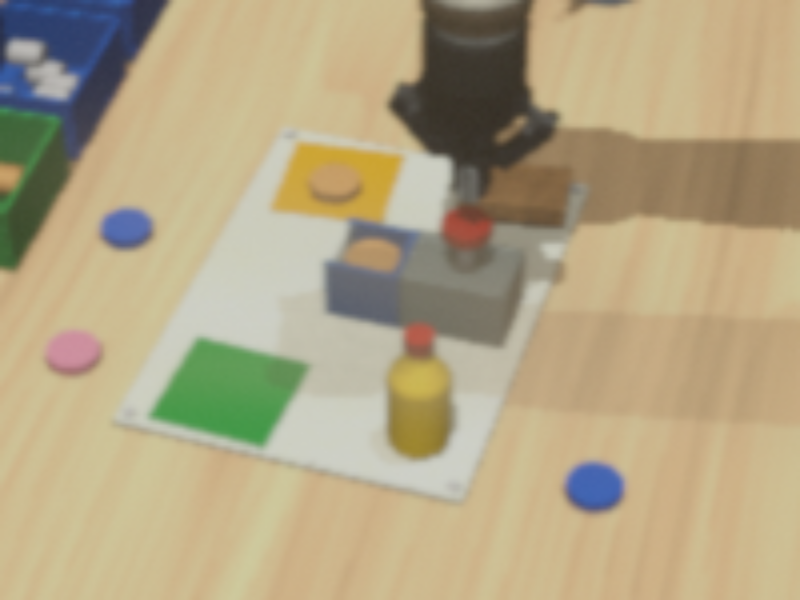

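The fingertips at crop (467,190) are centred over the knob at (467,222). I'm pressing now.

Call:
send_rows:
  slide:
    - [-0.003,0.001,0.015]
    - [-0.003,0.001,0.026]
    - [-0.003,0.001,0.032]
    - [-0.003,0.001,0.037]
    - [-0.003,0.001,0.042]
    - [-0.003,0.001,0.047]
    - [-0.003,0.001,0.051]
    - [-0.003,0.001,0.055]
    - [-0.003,0.001,0.058]
    - [-0.003,0.001,0.058]
  turn: [0,0,0,0,0,0,0,0,0,0]
  fingers: [0,0,0,0,0,0,0,0,0,0]

```text
t: 4.05
tcp_pos: [0.4389, 0.0686, 0.1131]
eef_rot: [-0.0, 0.733, 0.68, -0.0]
force: [-3.9, -1.9, 8.5]
finger_gap: -0.0003
```

Call:
send_rows:
  slide:
    - [0,0,0.001]
    - [0,0,0.002]
    - [0,0,0.0025]
    - [0,0,0.003]
    - [0,0,0.003]
    - [0,0,0.003]
    - [0,0,0.003]
    - [0,0,0.003]
    - [0,0,0.003]
    - [0,0,0.003]
  turn: [0,0,0,0,0,0,0,0,0,0]
  fingers: [0,0,0,0,0,0,0,0,0,0]

```text
t: 5.05
tcp_pos: [0.4389, 0.0685, 0.111]
eef_rot: [0.0, 0.733, 0.68, -0.0]
force: [-5.2, -1.3, 12.6]
finger_gap: 0.0004
```

The force rose to 12.6 N and the motion stalled, so the plunger is at its stop. I'm letting it up.

Call:
send_rows:
  slide:
    - [0,0,-0.006]
    - [0,0,-0.014]
    - [0,0,-0.024]
    - [0,0,-0.036]
    - [0,0,-0.06]
    - [0,0,-0.085]
    - [0,0,-0.11]
    - [0,0,-0.12]
    - [0,0,-0.12]
    - [0,0,-0.12]
  turn: [0,0,0,0,0,0,0,0,0,0]
  fingers: [0,0,0,0,0,0,0,0,0,0]

```text
t: 6.05
tcp_pos: [0.4391, 0.0688, 0.2294]
eef_rot: [-0.0, 0.733, 0.68, -0.0]
force: [0.5, 0.5, -0.2]
finger_gap: -0.0001
```

```bash
python3 - <<'E'
from h import *
for c in('top','side'):
    im,d=robot.capture(c);cv2.imwrite(f'pics/{c}3.png',im)
    hsv=cv2.cvtColor(im,cv2.COLOR_BGR2HSV)
    for n in('disc_1','plunger_top'):
        print(c,n,[(np.round(q['location'],3).tolist(),round(q['p'],2)) for q in robot.look_for(n,c)[:6]])
    if c=='top': cv2.imwrite('pics/t3.png',cv2.resize(im[150:265,175:325],None,fx=5,fy=5,interpolation=cv2.INTER_CUBIC))
    else: cv2.imwrite('pics/s3.png',cv2.resize(im[150:310,190:390],None,fx=4,fy=3.75))
to(.580,.058,.2)
E
```

```text
top disc_1 [([0.735, 0.029, 0.007], 0.7), ([0.31, 0.224, 0.011], 0.64), ([0.516, -0.206, 0.009], 0.63), ([0.582, 0.058, 0.019], 0.58), ([0.73, 0.184, 0.014], 0.46)]
top plunger_top []
side disc_1 [([0.515, 0.057, 0.043], 0.6), ([0.735, 0.033, 0.016], 0.48), ([0.315, 0.233, 0.009], 0.45), ([0.725, 0.187, 0.011], 0.43)]
side plunger_top [([0.441, 0.072, 0.118], 0.58)]
t 6.35 tcp [0.439  0.0687 0.2296] yaw x 85.7 gap 0.0002 F [ 0.5 -0.1 -0.1] j6 1.8
slide [-1.000e-04  1.414e-01  2.950e-02]
```

View pics/s3.png

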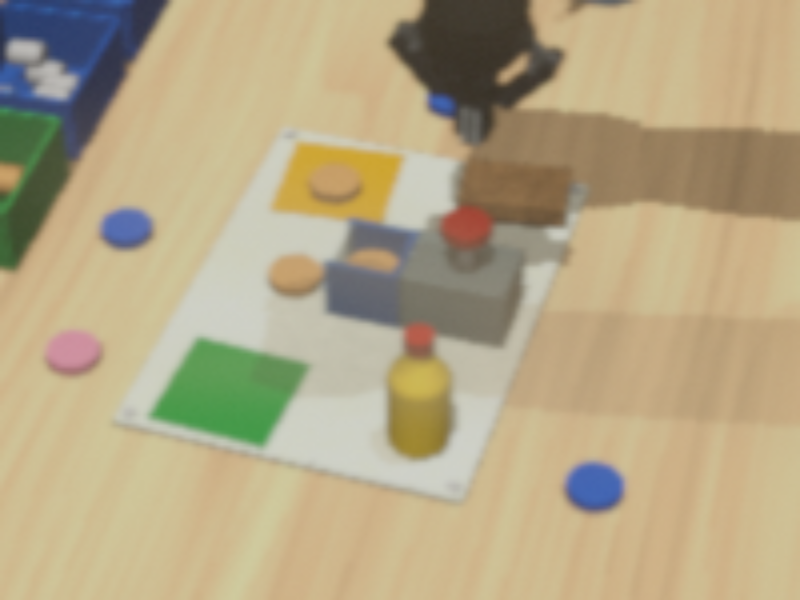

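View pics/t3.png

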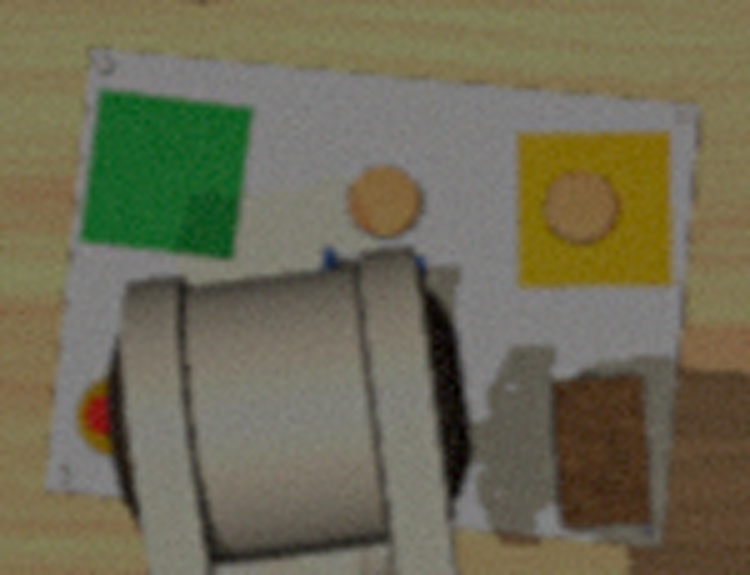

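The disc at top crop (384,202), about (0.581,0.058), is the freshly ejected beech one. The one at (580,207) is done_disc, and the blue and pink ones are decoys. The plunger is back up. Next I'll make a narrow V with the fingers and go down behind the disc on its -y side.

Call:
send_rows:
  slide:
    - [-0.015,0.03,0]
    - [-0.03,0.07,0]
    - [-0.045,0.11,0]
    - [-0.058,0.142,0.01]
    - [-0.06,0.149,0.05]
    - [-0.06,0.149,0.09]
    - [-0.06,0.149,0.13]
    - [-0.06,0.149,0.16]
    - [-0.06,0.149,0.175]
    - [-0.06,0.149,0.175]
  turn: [0,0,0,0,0,0,0,0,0,0]
  fingers: [0.26,0.26,0.26,0.26,0.26,0.26,0.26,0.26,0.26,0.26]

```text
t: 7.35
tcp_pos: [0.582, -0.0023, 0.0532]
eef_rot: [-0.001, 0.733, 0.68, -0.001]
force: [-1.0, -0.8, 0.3]
finger_gap: 0.0221
```

```bash
python3 - <<'E'
from h import *
to(.583,-.002,.040)
im,d=robot.capture('side');cv2.imwrite('pics/s4.png',cv2.resize(im[140:270,200:370],None,fx=4.6,fy=4.6,interpolation=cv2.INTER_CUBIC))
E
```

```text
t 7.35 tcp [ 0.582  -0.0023  0.0532] yaw x 85.7 gap 0.0221 F [-1.  -0.8  0.3] j6 1.64
slide [0.0003 0.001  0.0132]
```

View pics/s4.png

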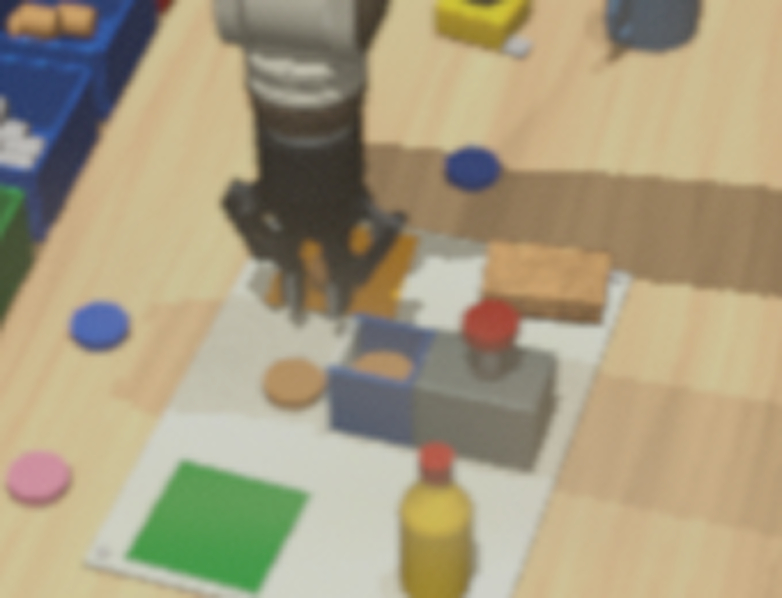

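The fingers at crop (297–335,315) are level behind the disc at (295,380), and the knuckles sit above magazine height. The path stays about 6 mm clear of the magazine, so I'll lower and push gently.

Call:
send_rows:
  slide:
    - [0,0.005,0.007]
    - [0,0.005,0.0135]
    - [0.008,0.005,0.0135]
    - [0.018,0.005,0.0135]
    - [0.027,0.005,0.0135]
    - [0.034,0.005,0.0135]
    - [0.041,0.005,0.0135]
    - [0.048,0.005,0.0135]
    - [0.055,0.005,0.0135]
    - [0.06,0.005,0.0135]
  turn: [0,0,0,0,0,0,0,0,0,0]
  fingers: [0.26,0.26,0.26,0.26,0.26,0.26,0.26,0.26,0.26,0.26]

```text
t: 8.4
tcp_pos: [0.5928, 0.0578, 0.0418]
eef_rot: [-0.0, 0.733, 0.68, 0.0]
force: [-0.3, -0.1, -0.3]
finger_gap: 0.0225
```

```bash
python3 - <<'E'
from h import *
to(.598,.163,.040)
im,d=robot.capture('side');cv2.imwrite('pics/s5.png',cv2.resize(im[140:270,200:370],None,fx=4.6,fy=4.6,interpolation=cv2.INTER_CUBIC))
E
```

```text
t 8.4 tcp [0.5928 0.0578 0.0418] yaw x 85.7 gap 0.0225 F [-0.3 -0.1 -0.3] j6 1.74
slide [ 0.1053 -0.0027  0.0018]
```

View pics/s5.png

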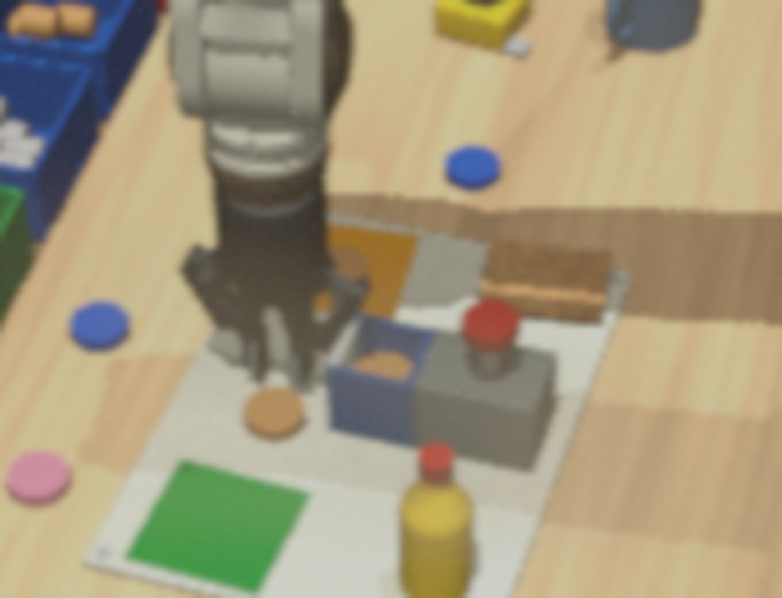

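The disc, at crop (273,412), is cradled ahead of the fingertips and moving toward the green square. I'll continue the push and end it slowly.

Call:
send_rows:
  slide:
    - [0.01,0,0.001]
    - [0.022,-0.001,0.001]
    - [0.034,-0.001,0.001]
    - [0.046,-0.002,0.001]
    - [0.058,-0.002,0.001]
    - [0.07,-0.003,0.001]
    - [0.081,-0.003,0.001]
    - [0.09,-0.003,0.001]
    - [0.096,-0.003,0.001]
    - [0.1,-0.003,0.001]
  turn: [0,0,0,0,0,0,0,0,0,0]
  fingers: [0.26,0.26,0.26,0.26,0.26,0.26,0.26,0.26,0.26,0.26]

```text
t: 9.45
tcp_pos: [0.5974, 0.1577, 0.0407]
eef_rot: [0.0, 0.733, 0.68, -0.0]
force: [0.3, -0.3, 0.4]
finger_gap: 0.0217
```

Call:
send_rows:
  slide:
    - [0,0,0]
    - [-0.015,0,0]
    - [-0.03,0,-0.01]
    - [-0.04,0,-0.04]
    - [-0.05,0,-0.08]
    - [-0.08,0,-0.12]
    - [-0.12,0,-0.15]
    - [-0.16,0,-0.17]
    - [-0.2,0,-0.18]
    - [-0.2,0,-0.18]
  turn: [0,0,0,0,0,0,0,0,0,0]
  fingers: [0.26,0.26,0.26,0.26,0.26,0.26,0.26,0.26,0.26,0.26]

```text
t: 10.45
tcp_pos: [0.5819, -0.0478, 0.2239]
eef_rot: [0.002, 0.735, 0.678, 0.001]
force: [-0.9, -0.2, 1.1]
finger_gap: 0.0223
```

```bash
python3 - <<'E'
from h import *
to(.598,.163,.040)
for c in('top','side'):
    im,d=robot.capture(c)
    for n in('disc_1','plunger_top','done_disc','glue','sander'):
        print(c,n,[(np.round(q['location'],3).tolist(),round(q['p'],2)) for q in robot.look_for(n,c)[:6]])
    if c=='top':
        hsv=cv2.cvtColor(im,cv2.COLOR_BGR2HSV);g=cv2.inRange(hsv,(8,60,60),(24,200,255))[165:205,185:230]
        n,l,st,ce=cv2.connectedComponentsWithStats(g)
        for i in range(1,n):
            if st[i,4]>30: print(st[i],px2w('top',ce[i][0]+185,ce[i][1]+165,z=.02))
    cr=im[150:265,175:325] if c=='top' else im[140:270,200:370]
    cv2.imwrite(f'pics/{c}6.png',cv2.resize(cr,(390,290),interpolation=cv2.INTER_CUBIC))
cv2.imwrite('pics/6.png',np.hstack([cv2.imread('pics/top6.png'),cv2.imread('pics/side6.png')]))
E
```

```text
t 10.45 tcp [ 0.5819 -0.0478  0.2239] yaw x 85.4 gap 0.0223 F [-0.9 -0.2  1.1] j6 1.57
slide [ 0.2116 -0.0017  0.1837]
top disc_1 [([0.735, 0.034, 0.013], 0.68), ([0.519, 0.065, 0.043], 0.61), ([0.515, 0.118, 0.004], 0.61), ([0.731, 0.183, 0.015], 0.55), ([0.514, -0.205, 0.01], 0.5), ([0.312, 0.224, 0.01], 0.46)]
top plunger_top [([0.445, 0.075, 0.113], 0.61)]
top done_disc []
top glue [([0.443, 0.199, 0.09], 0.77)]
top sander []
[ 18  12  14  14 152] [0.59764292 0.18645628 0.02      ]
[ 0 16  6 18 82] [0.5788843  0.25457793 0.02      ]
side disc_1 [([0.315, 0.232, 0.013], 0.75), ([0.513, -0.201, 0.015], 0.64), ([0.598, 0.192, 0.015], 0.5), ([0.519, 0.054, 0.045], 0.45), ([0.736, 0.033, 0.013], 0.4)]
side plunger_top [([0.577, -0.056, 0.02], 0.49), ([0.44, 0.071, 0.117], 0.46)]
side done_disc [([0.575, -0.056, 0.024], 0.58)]
side glue [([0.44, 0.221, 0.078], 0.87)]
side sander [([0.43, -0.064, 0.031], 0.63)]
```

View pics/6.png

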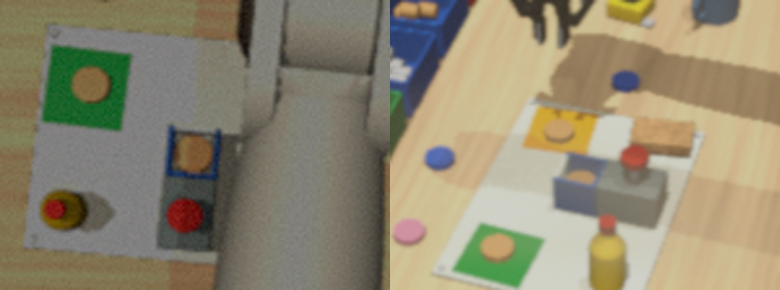

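The disc, at (91,84) in the top half and (497,247) in the side half, lies flat inside the green square, about 7 mm or less off its centre. The plunger is up, the stack is in the magazine, and the other objects on the board are where they were. I'm handing in.

```bash
python3 -c "
from h import *
print(robot.job_done())"
```

```text
the job is handed in; nothing more can be done
None
```

The job is handed in. One disc was ejected and now lies flat on the green square, and the robot is clear of everything. No verdict was reported.

**What I did:** I pressed the plunger with shut fingertips until the force rose to 12.6 N and the motion stalled, then let it spring back up. I then set the fingers about 22 mm apart and pushed the ejected disc roughly 130 mm across the board. I finished at about 10.5 s of the 40 s allowed.

**Last checks:**
- **Disc:** it was at about (0.598, 0.186–0.192) against the square's centre at (0.5945, 0.193). That is within about 7 mm, and 26 mm is allowed.
- **Other things:** the plunger was at full height (about 0.117 m). The top of the stack was in the magazine, and done_disc, glue and sander were where they started. I did not remeasure the mug, tape or screwdriver, but the arm never went near them at low height.

**Disagreements:**
- In the last top view the networks did not report the disc on the green square, and the arm hid done_disc and the sander.
- The networks also gave some wrong hits, such as decoy discs and a "plunger" on the amber square.
- I settled these with colour segmentation in the top view and the side camera, which agreed on the disc to about 6 mm.

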